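# Press a flanged bushing home in an eye lug on the bench screw press

## Robot

A 6-joint arm with a two-finger parallel gripper is mounted at the origin on the work surface. World frame = base frame: x ahead of the robot, y to its left, z up, the work surface at z = 0. Lengths are in m, angles in degrees, forces in N, time in s.
With the tool pointing down it reaches from about 0.4 to 0.825 m from the base axis. Payload 7 kg.
Tool frame: the origin (TCP) lies at the very end of the fingers, on their centre line; the grasp point (between the pads) lies 19 mm behind it; z points along the fingers, y is the line along which they close (so a half turn about z gives the same grasp; the last joint's range is limited). The gripper opens to 88 mm and grips with 3 to 60 N. Pads are 19 mm wide; open, the fingers measure 130 mm over their backs; the gripper's body (78 mm by 193 mm) begins 47 mm behind the grasp point.
Start: joints at [-55.227, 20.546, 0.682, 0, -70.136, -16.507], TCP at [0.212, -0.641, 0.195] pointing down, gripper open.
Joint ranges: [-176.03, 176.03], [-82.01, 121.73], [-58.28, 71.71], [-173.87, 95.51], [-174.79, -0.11], [-173.66, 173.66]. Speed limits (degrees/s): [136.94, 136.94, 172.46, 180, 180, 180].

## Interface

Orientations are given as [roll, pitch, yaw] about the fixed x, y, z axes, in that order (R = Rz(yaw) Ry(pitch) Rx(roll)).
In Python, from plant import get_state, capture, close_job, regions_of gives the robot as it stands.
- The arm moves only by the tool jog_arm, never from a script. Its argument "moves" is a list of rows, each a list of 3 entries, a list of its own where there are three numbers: the shift along the tool's x, y, z in cm, then the turn about the tool's z in degrees, then the finger opening in cm, from 0 to 8.76. A call has 1 to 12 rows; each row shifts and turns the commanded pose from where the row before left it, along the tool's axes as they then stand; what a row does not reach is not made up. A row lasts 1/8 s, in which the tool goes at most 62.5 mm and 10.7 degrees, less where a joint would pass 70% of its speed; a pose out of reach is approached as far as the arm can. A call is refused whole if a number of a shift passes 6.25 or a number of a turn 10.7, either way. A call with a gripper value outside its range is refused whole. The fingers move at their own pace and stop on an object; "newtons" is the grip in N (left out, the last holds). Time passes only in rows, so rows that do not move let the fingers close. It gives the time, the measured TCP pose, the force, the opening and the grip force at its end, in the units of the state.
- get_state(): the state, without advancing time (a new reading comes with each control period).
- capture(name): name is "scene" or "top" or "wrist"; returns a dict with "pixels" (384x512x3 uint8, blue, green, red), "mtx" (3x3 intrinsics, pixels), "world_from_camera" (4x4, takes a point from camera to world coordinates); the wrist camera has in their place "hand_eye" (4x4, takes a point from camera to tool coordinates, whose origin is the TCP and whose axes are the flange's). Camera axes: x right, y down, z forward; pixel columns grow to the right and rows downward; lengths in m; the calibration is good to about 2 mm. A picture is of the moment at which its call begins: read the wrist's pose just before it. There is no depth.
- close_job(): hands the job in; it is judged then, once.
Trained networks look in a picture, given as the dict that the camera call returned (one of the last four; its "shot" number tells which), for a name from the list of things; names that differ only in an ending like _2 or _b are one class to them, and where a whole thing is asked for, a point or a joint stands for the part that bears it (a point fixed in the world has none). Each returns a list of dicts, best first, with "confidence" (0 to 1); they miss things now and then, are a little off and sometimes report something else, mostly with a low value. They report only what shows in the picture. A call takes as long as a camera call. They do not tell look-alikes from the thing itself.
- regions_of(picture, thing): "pixels" (384x512 bool, what is visible of it) and "pixel" ([column, row] in pixels, amid what is visible of it).
The state is a dict: "time_s": time; "joints": joint angles; "qd": joint speeds; "joint_torque": joint torques, N m; "tcp_pos": TCP position; "eef_rot": TCP orientation; "contact_force": force on the tool from outside, world axes, zero at the start; "moment": the same for the moment, N m; "gripper_width": finger opening in m; "gripper_force": force on a finger pad.
Only numpy, scipy, OpenCV 4.12 (cv2) and the standard library are available. Lean on these libraries where they do the work, as an engineer would, in place of code of your own. Each camera call takes 0.05 s, during which the arm holds its last target. There are 200 camera calls.

## Task

Take the steel lug whose bronze bushing still stands proud, seat its round eye fully in the V nest under the ram of the screw press, then wind the crank down by its loose red sleeve until you feel the bushing's flange come firmly home on the lug, without forcing it any further. The press has a return spring, so keep hold of the sleeve the whole way and wind it back up gently to its top stop before letting go; leave the pressed lug in the nest and everything else where it lies.

Things in the scene. Friction and masses are not known exactly. Their poses are not given: they have to be found in the camera images.
- lug: the loose steel eye lug to be pressed: flat bar 14 mm thick, 42 mm wide, one end round (radius 21 mm), 0.5 to 0.6 kg. Origin on the underside at the centre of the round eye; x points out of the round nose, the square tail runs 115 mm to -x, z is up. A bronze bushing stands in the eye, flange 36 mm across, 4 mm thick. Gripped across the tail 80 mm or more from the eye, the gripper stays clear of the press
- bushing (a joint): height of the gap between the underside of the bushing's flange and the lug's upper face, in m (0 = home; it starts 7 to 12 mm proud). The bushing is a push fit: it takes about 45 N from the ram to move and stays where it is left
- nest (a point): centre of the V nest, on the screw axis, on the top face of the steel bolster. x points into the nest: the lug goes in nose first along +x, under the crosshead, from the side facing the robot. The flat top runs 60 mm to -x (then a lead-in sloping down 12 mm), 50 mm to each side; it is shimmed to 27 to 33 mm above the table. Two walls 12 mm high at 45 degrees touch the round nose when the eye is centred
- press: the blue bench screw press, fixed; origin at table height on the screw axis, z up, yaw as the nest's. Base 130 x 240 x 16 mm; two columns 28 mm thick stand 85 mm to either side (y) of the axis; the crosshead over them is 50 mm deep in x, 215 mm wide, its underside 112 mm and its top 162 mm above the table (column bolts to 168 mm)
- ram: round steel pad of the press, 36 mm across, origin at the centre of its underside on the vertical screw axis about which the crank turns; yaw as the press, it does not turn. Up, it stands 76 mm above the table. It falls 28 mm per full turn of the crank (4.46 mm a rad); crank and sleeve fall with it
- crank (a joint): crank angle in rad: 0 at the top stop (sleeve on the +x side of the screw axis, press frame), growing clockwise seen from above, which lowers the ram; limit 7.6. Let go, the return spring spins it back up. At the sleeve it takes 2 to 3 N with the ram free, some 5 N while the bushing slides, then comes up solid: 10 N there (140 N at the ram) is firm, 7 N (100 N) hardly, 14 N (210 N) nearly too much
- sleeve: red grip sleeve of the crank: upright cylinder 27 mm in diameter, 76 mm long, spinning freely on its pin 70 mm from the screw axis; origin at its middle, 255 mm above the table with the crank up. The crank arm's top is 40 mm below this origin, the hub on the screw axis (38 mm across) rises to 22 mm below it
- done_lug: a finished lug of the same make, its bushing's flange flat on its face (18 mm total); bystander. Origin and axes like the other lug's
- grinder: angle grinder, red, bystander
- helmet: olive welding helmet, 200 mm high, bystander
- slug: steel slug, 48 mm across, 50 mm high, bystander
- spanner: spanner 220 mm long, bystander
There are look-alikes about, which are no part of the job. Leave any pink or purple look-alike of the lug alone.

How it is judged (in metres and radians):
On the way, in this order (a step that is already met when the one before it is completed fails the run):
1. the lug lies flat with its eye centred in the V nest (3 mm), its bushing still proud (horizontal distance between lug and nest below 0.003 m and z of lug in the frame of nest below 0.002 m and angle between lug's own z axis and vertical below 0.03 rad and value of joint bushing above 0.004 m), for 0.2 s.
2. the bushing's flange is home (gap under 0.8 mm) and pressed firmly, at least 100 N at the ram, with the sleeve held (value of joint bushing below 0.0008 m and contact force between ram and lug above 100 N and contact force between the fingers and sleeve above 1 N and horizontal distance between lug and nest below 0.003 m), for 0.1 s.
At the end, for the whole second after the job is handed in: the bushing's flange is home (gap under 0.8 mm), the lug lies flat and at rest with its eye within 4 mm of the nest's centre, and the crank is back at its top stop (within 0.15 rad) (value of joint bushing below 0.0008 m and value of joint crank below 0.15 rad and horizontal distance between lug and nest below 0.004 m and z of lug in the frame of nest below 0.002 m and angle between lug's own z axis and vertical below 0.03 rad and linear speed of lug below 0.02 m/s); the robot touches nothing.
It fails at once if the bushing is forced: more than 220 N between ram and lug (contact force between ram and lug above 220 N).
It fails at once if the crank is let fly back (faster than 5 rad/s) (velocity of joint crank below -5 rad/s).
It fails at once if the sleeve is let go of while the crank is more than 0.6 rad from its top stop (value of joint crank above 0.6 rad and contact force between the fingers and sleeve below 0.01 N).
It fails at once if a bystander is moved by more than 30 mm (distance of any of done_lug, grinder, helmet, slug, spanner from where it was at the start of the episode above 0.03 m).
It also fails if it takes over 72 s, if anything falls off the work surface, if the arm or the gripper's body presses on something with over 40 N, if the wrist force passes 120 N, or if a joint passes its speed limit or range.

## Working session

There is one attempt and no reset: what is moved stays moved. The work goes in short steps, Python scripts to look and compute and a tool call to move; the robot and the scene stay as the last step left them, time stands still between calls to the robot, and variables do not carry over. Pictures are saved under pics/ and viewed, at most 10 in all, crops included, and the job is handed in when it is done.

Besides the shell and the picture viewer there is one more tool, called after ">>>" as name(argument=value, ...) on one line, values as JSON. jog_arm: Moves the arm, as the interface text tells. Its arguments: {"type":"object","properties":{"moves":{"type":"array"},"newtons":{"type":"number"}},"required":["moves"]}

```bash
ls; mkdir -p pics; cat > h.py <<'E'
import numpy as np, cv2
from plant import *
def ray(p,px):
    K=p["mtx"];T=p["world_from_camera"]
    d=np.linalg.inv(K)@np.array([px[0],px[1],1.]);return T[:3,3],T[:3,:3]@d
def onz(p,px,z):
    o,d=ray(p,px);return o+d*(z-o[2])/d[2]
def proj(p,X):
    T=np.linalg.inv(p["world_from_camera"]);c=T[:3,:3]@np.asarray(X)+T[:3,3];q=p["mtx"]@c;return q[:2]/q[2]
E
python3 - <<'E'
from h import *
import json
s=get_state();print({k:np.round(v,3).tolist() for k,v in s.items()})
P={}
for n in("scene","top"):
    p=capture(n);P[n]=p;cv2.imwrite(f"pics/{n}0.png",p["pixels"])
    print(n,np.round(p["world_from_camera"],3).tolist(),np.round(p["mtx"],1).tolist())
    for t in("lug","done_lug","bushing","press","ram","sleeve","crank","grinder","helmet","slug","spanner"):
        try:
            for r in regions_of(p,t):
                if r["confidence"]>.2: print(n,t,round(r["confidence"],2),np.round(r["pixel"]),r["pixels"].sum(),np.round(onz(p,r["pixel"],.014),3))
        except Exception as e: print(t,e)
cv2.imwrite("pics/both.png",np.hstack([cv2.resize(P["scene"]["pixels"],(400,300)),cv2.resize(P["top"]["pixels"],(400,300))]))
E
```

```text
pics
{'time_s': 0.0, 'joints': [-55.227, 20.591, 0.635, -0.021, -70.137, -16.509], 'qd': [-0.007, 0.017, 0.017, 0.034, 0.067, 0.078], 'joint_torque': [-0.001, -58.271, 29.305, 6.997, 0.007, -0.0], 'tcp_pos': [0.211, -0.64, 0.194], 'eef_rot': [179.905, -0.008, -161.743], 'contact_force': [0.046, 0.721, 0.717], 'moment': [0.001, 0.047, 0.007], 'gripper_force': 0.0, 'gripper_width': 0.088}
scene [[-0.381, 0.744, -0.549, 1.206], [0.925, 0.316, -0.213, 0.305], [0.015, -0.589, -0.808, 1.109], [0.0, 0.0, 0.0, 1.0]] [[374.0, 0.0, 255.4], [0.0, 374.0, 198.1], [0.0, 0.0, 1.0]]
scene lug 0.93 [322. 230.] 438 [0.496 0.279 0.014]
scene lug 0.88 [236. 165.] 280 [ 0.345 -0.114  0.014]
scene lug 0.7 [343. 188.] 344 [0.292 0.3   0.014]
scene done_lug 0.71 [186. 176.] 319 [ 0.467 -0.265  0.014]
scene bushing 0.47 [224. 168.] 55 [ 0.379 -0.15   0.014]
scene bushing 0.42 [324. 239.] 89 [0.527 0.295 0.014]
scene press 0.61 [245. 213.] 2727 [0.533 0.008 0.014]
scene ram 0.97 [235. 199.] 451 [ 0.492 -0.05   0.014]
scene sleeve 0.49 [232. 204.] 174 [ 0.518 -0.052  0.014]
scene crank 0.6 [239. 197.] 415 [ 0.
[... 795 characters left out ...]
279  0.014]
top done_lug 0.61 [171. 234.] 642 [0.482 0.261 0.014]
top bushing 0.58 [160. 222.] 130 [0.52  0.293 0.014]
top bushing 0.49 [310. 264.] 113 [ 0.386 -0.136  0.014]
top bushing 0.46 [153. 289.] 129 [0.329 0.313 0.014]
top press 0.58 [252. 192.] 3251 [0.6   0.024 0.014]
top ram 0.74 [254. 172.] 597 [0.659 0.017 0.014]
top sleeve 0.45 [253. 155.] 119 [0.711 0.017 0.014]
top sleeve 0.29 [253. 190.] 3419 [0.604 0.021 0.014]
top crank 0.97 [252. 173.] 534 [0.656 0.023 0.014]
top grinder 0.59 [331. 114.] 2725 [ 0.832 -0.221  0.014]
top helmet 0.74 [114. 151.] 6349 [0.731 0.428 0.014]
top slug 0.69 [357. 170.] 295 [ 0.658 -0.29   0.014]
top spanner 0.86 [224. 148.] 472 [0.732 0.105 0.014]
```

```bash
python3 - <<'E'
import cv2,numpy as np
a=cv2.imread("pics/top0.png");s=cv2.imread("pics/scene0.png")
c=lambda i,x,y,w,h,W,H:cv2.resize(i[y:y+h,x:x+w],(W,H),interpolation=cv2.INTER_CUBIC)
r1=np.hstack([c(a,90,90,320,240,400,300),c(s,100,130,320,240,400,300)])
r2=np.hstack([c(s,m[0]-33,m[1]-50,67,100,200,300) for m in((322,235),(228,168),(343,195),(186,176))])
cv2.imwrite("pics/v1.png",np.vstack([r1,r2]))
E
```

```text
(no output)
```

View pics/v1.png

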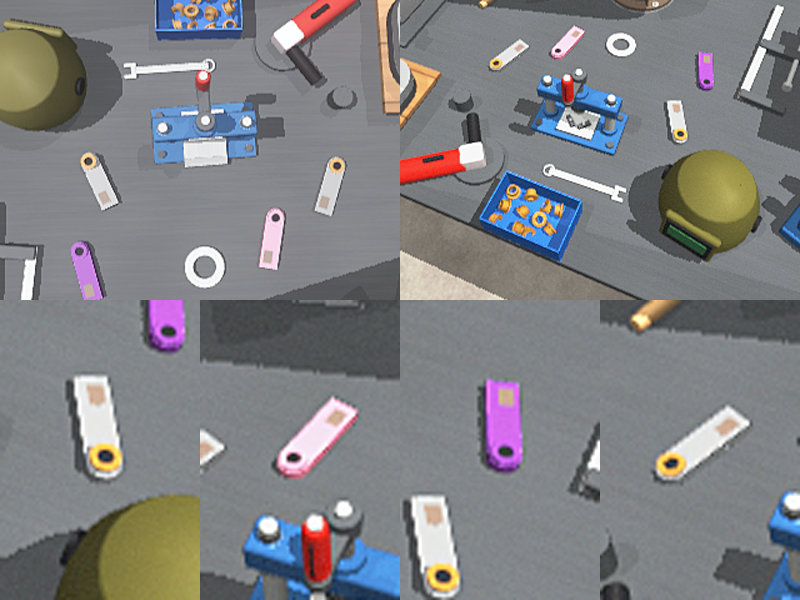

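```bash
cat >> h.py <<'E'
def tri(obs):
    A=np.zeros((3,3));b=np.zeros(3)
    for p,px in obs:
        o,d=ray(p,px);d=d/np.linalg.norm(d);M=np.eye(3)-np.outer(d,d);A+=M;b+=M@o
    return np.linalg.solve(A,b)
def wrist():
    from scipy.spatial.transform import Rotation as R
    s=get_state();p=capture("wrist");T=np.eye(4);T[:3,:3]=R.from_euler("xyz",s["eef_rot"],degrees=True).as_matrix();T[:3,3]=s["tcp_pos"]
    p["world_from_camera"]=T@p["hand_eye"];return p
E
python3 - <<'E'
from h import *
P={n:capture(n) for n in("scene","top")}
def blob(p,c,lo,hi,r=14):
    h=cv2.cvtColor(p["pixels"],cv2.COLOR_BGR2HSV);m=cv2.inRange(h,lo,hi);k=np.zeros_like(m);cv2.circle(k,c,r,255,-1);m&=k
    y,x=np.nonzero(m);pts=np.c_[x,y].astype(np.int32)
    q=cv2.convexHull(pts);M=cv2.moments(q);return np.array([M["m10"],M["m01"]])/M["m00"],len(x)
for nm,ps,pt in(("left",(324,239),(160,222)),("right",(171,185),(361,220))):
    a=blob(P["scene"],ps,(8,110,90),(32,255,255));b=blob(P["top"],pt,(8,110,90),(32,255,255));print(nm,a,b,tri([(P["scene"],a[0]),(P["top"],b[0])]).round(4))
# sleeve
p=P["top"];print(proj(p,[.66,.02,.162]))
for t,q in P.items():
    for n in("sleeve","crank","ram"):
        r=regions_of(q,n)
        if r:
            y,x=np.nonzero(r[0]["pixels"]);print(t,n,x.min(),x.max(),y.min(),y.max())
c=lambda i,x,y,w,h,W,H:cv2.resize(i[y:y+h,x:x+w],(W,H),interpolation=cv2.INTER_CUBIC)
cv2.imwrite("pics/v2.png",np.hstack([c(P["top"]["pixels"],207,142,90,90,400,400),c(P["scene"]["pixels"],195,165,100,100,400,400)]))
E
```

```text
left (array([323.92820513, 236.97435897]), 62) (array([161.22843823, 218.90909091]), 17) [0.5263 0.2899 0.0208]
right (array([176.35034014, 180.28911565]), 47) (array([359.10707071, 222.11313131]), 64) [ 0.5026 -0.2856  0.0173]
[253.97609728 161.8509463 ]
scene sleeve 229 238 193 212
scene crank 229 248 185 214
scene ram 229 248 185 215
top sleeve 247 257 152 163
top crank 247 261 147 195
top ram 246 262 146 195
```

View pics/v2.png

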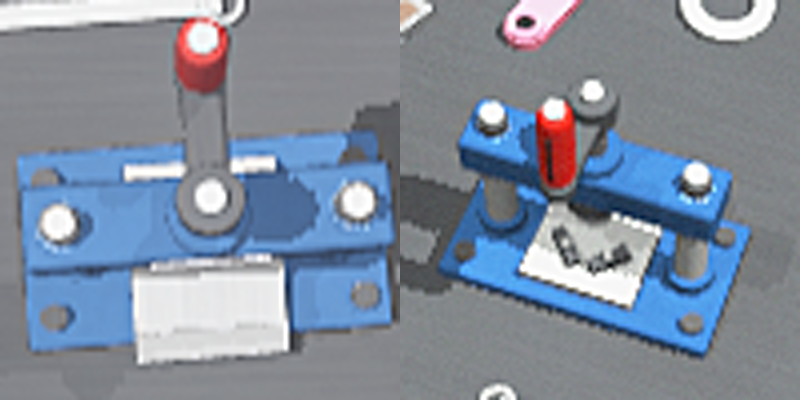

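```bash
python3 - <<'E'
from h import *
P={n:capture(n) for n in("scene","top")}
t=lambda x,y:np.array([207+(x+.5)/4.444-.5,142+(y+.5)/4.444-.5])
s=lambda x,y:np.array([195+(x-400+.5)/4-.5,165+(y+.5)/4-.5])
for n,a,b in(("bolt+y",t(58,222),s(697,178)),("bolt-y",t(355,200),s(492,114)),("hub",t(210,197),s(593,91)),("sleeve",t(204,37),s(554,106))):
    X=tri([(P["top"],a),(P["scene"],b)]);print(n,X.round(4),(proj(P["top"],X)-a).round(2),(proj(P["scene"],X)-b).round(2))
w=wrist();print(np.round(w["hand_eye"],3).tolist(),w["mtx"].round(1).tolist())
E
```

```text
bolt+y [0.5856 0.1091 0.1634] [-0.37  0.14] [-0.32 -0.01]
bolt-y [ 0.5939 -0.0597  0.1672] [-0.09  0.04] [-0.08 -0.01]
hub [0.5888 0.0246 0.2334] [-0.41  0.16] [-0.34 -0.03]
sleeve [0.6584 0.027  0.3009] [-0.43  0.17] [-0.37 -0.04]
[[-0.0, -0.969, -0.248, 0.067], [1.0, -0.0, 0.0, 0.0], [-0.0, -0.248, 0.969, -0.189], [0.0, 0.0, 0.0, 1.0]] [[343.4, 0.0, 260.3], [0.0, 343.4, 195.5], [0.0, 0.0, 1.0]]
```

>>> jog_arm(moves=[[[-6, 0, 0], 0, 8.7], [[-6, 2, -2], 0, 8.7], [[-6, 4, -2], 0, 8.7], [[-5, 4, -1], 0, 8.7], [[-4, 4, 0], 0, 8.7], [[-3, 4, 0], 0, 8.7], [[0, 2, 0], 0, 8.7], [[0, 0, 0], 0, 8.7]])

```text
time_s: 2.75
tcp_pos: [0.422, -0.3696, 0.2406]
eef_rot: [-180.0, 0.0, -161.6]
contact_force: [0.8, -0.3, 0.7]
gripper_width: 0.087
gripper_force: 0.0
```

```bash
python3 - <<'E'
from h import *
w=wrist();print(proj(w,[.5026,-.2856,.02]),proj(w,[.463,-.279,.014]))
for t in("lug","done_lug","bushing"):
    for r in regions_of(w,t): print(t,round(r["confidence"],2),np.round(r["pixel"]),r["pixels"].sum(),np.round(onz(w,r["pixel"],.014),3))
c=proj(w,[.48,-.282,.014]).astype(int);x,y=np.clip(c-80,0,[352,224])
cv2.imwrite("pics/v3.png",cv2.resize(w["pixels"][y:y+160,x:x+160],(600,600),interpolation=cv2.INTER_CUBIC));print(x,y)
E
```

```text
[302.85252933 244.46978789] [317.91081743 216.53945494]
lug 0.87 [468. 158.] 4136 [ 0.335 -0.132  0.014]
done_lug 0.68 [328. 209.] 3388 [ 0.45  -0.271  0.014]
bushing 0.7 [446. 199.] 654 [ 0.391 -0.135  0.014]
231 147
```

View pics/v3.png

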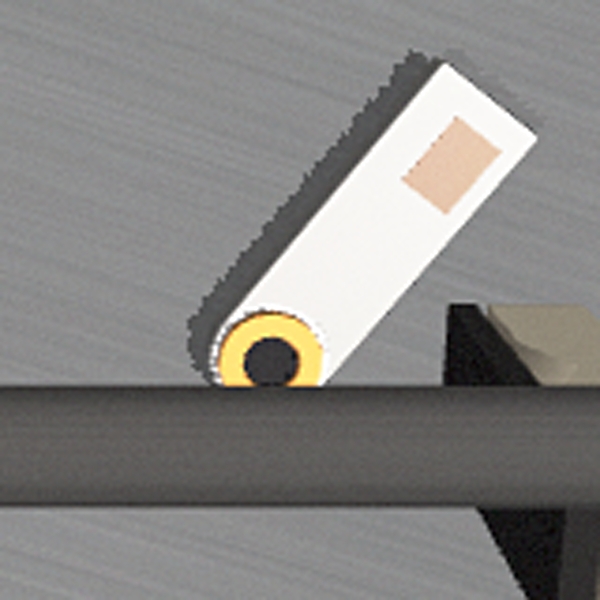

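>>> jog_arm(moves=[[[-1, 3, 0], 0, 8.7], [[-1.4, 5, 0], 0, 8.7], [[-1.4, 5.5, 0], 0, 8.7], [[-1.4, 5.5, 0], 0, 8.7], [[-1.5, 5.5, 0], 0, 8.7], [[-1.5, 5.5, 0], 0, 8.7], [[-1.5, 5.5, 0], 0, 8.7], [[-1.5, 5.5, 0], 0, 8.7], [[-1.5, 5.5, 0], 0, 8.7], [[-1.5, 5, 0], 0, 8.7], [[-1.5, 4, 0], 0, 8.7], [[-1, 1, 0], 0, 8.7]])

```text
time_s: 4.45
tcp_pos: [0.4043, 0.2201, 0.2397]
eef_rot: [-180.0, -0.0, -161.7]
contact_force: [0.2, 0.1, -0.3]
gripper_width: 0.0872
gripper_force: 0.0
```

```bash
python3 - <<'E'
from h import *
print(get_state()["tcp_pos"])
w=wrist();print(proj(w,[.5263,.29,.02]))
for t in("lug","done_lug","bushing"):
    for r in regions_of(w,t): print(t,round(r["confidence"],2),np.round(r["pixel"]),r["pixels"].sum(),np.round(onz(w,r["pixel"],.014),3))
c=proj(w,[.50,.278,.014]).astype(int);x,y=np.clip(c-80,0,[352,224])
cv2.imwrite("pics/v4.png",cv2.resize(w["pixels"][y:y+160,x:x+160],(600,600),interpolation=cv2.INTER_CUBIC));print(x,y)
E
```

```text
[0.40425112 0.22009943 0.23966294]
[281.82595301 270.04098251]
lug 0.89 [359.  77.] 4481 [0.273 0.296 0.014]
lug 0.83 [ 5. 13.] 302 [ 0.334 -0.099  0.014]
lug 0.62 [276. 216.] 2264 [0.46  0.26  0.014]
bushing 0.82 [356. 126.] 749 [0.325 0.313 0.014]
199 167
```

View pics/v4.png

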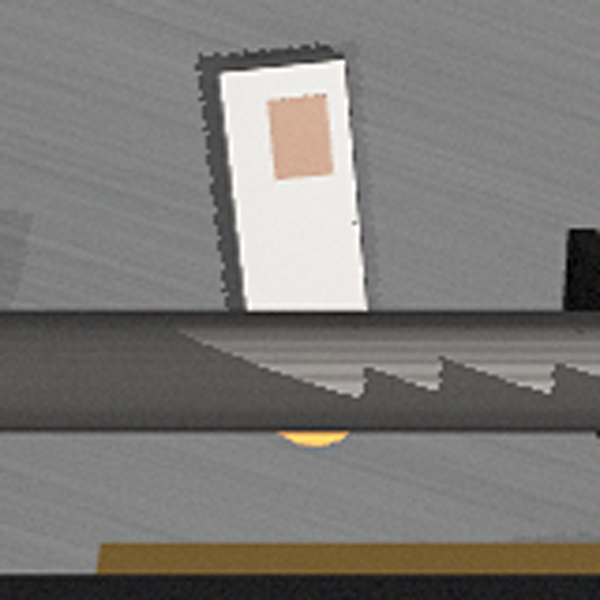

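>>> jog_arm(moves=[[[-3, 0, 0], 0, 8.7], [[-4, 0, 0], 0, 8.7], [[0, 0, 0], 0, 8.7], [[0, 0, 0], 0, 8.7]])

```text
time_s: 5.15
tcp_pos: [0.4701, 0.239, 0.2398]
eef_rot: [-180.0, -0.0, -161.8]
contact_force: [-0.2, -0.3, 0.1]
gripper_width: 0.0867
gripper_force: 0.0
```

```bash
python3 - <<'E'
from h import *
print(get_state()["tcp_pos"])
w=wrist()
c=proj(w,[.50,.278,.014]).astype(int);x,y=np.clip(c-80,0,[352,224])
im=w["pixels"]
cv2.imwrite("pics/v5.png",cv2.resize(im[y:y+160,x:x+160],(600,600),interpolation=cv2.INTER_CUBIC));print(x,y)
h=cv2.cvtColor(im,cv2.COLOR_BGR2HSV);k=np.zeros(im.shape[:2],np.uint8);q=proj(w,[.5263,.29,.02]).astype(int);cv2.circle(k,tuple(map(int,q)),30,255,-1)
m=cv2.inRange(h,(8,110,90),(32,255,255))&k
yy,xx=np.nonzero(m);e=cv2.fitEllipse(cv2.convexHull(np.c_[xx,yy].astype(np.int32)));print("bush",e,q)
for z in(.018,.025,.028): print(z,onz(w,e[0],z).round(4))
t=capture("top");h=cv2.cvtColor(t["pixels"],cv2.COLOR_BGR2HSV);k[:]=0;cv2.circle(k,(160,220),12,255,-1);m=cv2.inRange(h,(5,80,80),(32,255,255))&k;yy,xx=np.nonzero(m);e2=cv2.fitEllipse(cv2.convexHull(np.c_[xx,yy].astype(np.int32)));print("top",e2,tri([(t,e2[0]),(w,e[0])]))
# steel outline
m=((cv2.inRange(cv2.cvtColor(im,cv2.COLOR_BGR2HSV),(0,0,200),(180,60,255)))>0).astype(np.uint8)
k=np.zeros_like(m);cv2.circle(k,tuple(map(int,c)),75,1,-1);m&=k
n,l,st,ce=cv2.connectedComponentsWithStats(m);i=1+np.argmax(st[1:,4]);yy,xx=np.nonzero(l==i)
hull=cv2.convexHull(np.c_[xx,yy].astype(np.int32))[:,0]
W=np.array([onz(w,u,.014)[:2] for u in hull]).astype(np.float32);print("rect",cv2.minAreaRect(W),cv2.boxPoints(cv2.minAreaRect(W)).round(4).tolist())
E
```

```text
[0.47007255 0.23895355 0.23975721]
202 116
bush ((285.8126220703125, 221.9733123779297), (27.854188919067383, 28.357463836669922), 104.83633422851562) [285 219]
0.018 [0.5291 0.2921 0.018 ]
0.025 [0.527  0.2909 0.025 ]
0.028 [0.5261 0.2904 0.028 ]
top ((159.3271484375, 215.29278564453125), (4.227919101715088, 8.293532371520996), 64.91265106201172) [ 0.53869983  0.29948822 -0.01221869]
rect ((0.47831621766090393, 0.2689948081970215), (0.12148597091436386, 0.041105031967163086), 24.627622604370117) [[0.41449999809265137, 0.2624000012874603], [0.4316999912261963, 0.22499999403953552], [0.5421000123023987, 0.27559998631477356], [0.5249999761581421, 0.31299999356269836]]
```

View pics/v5.png

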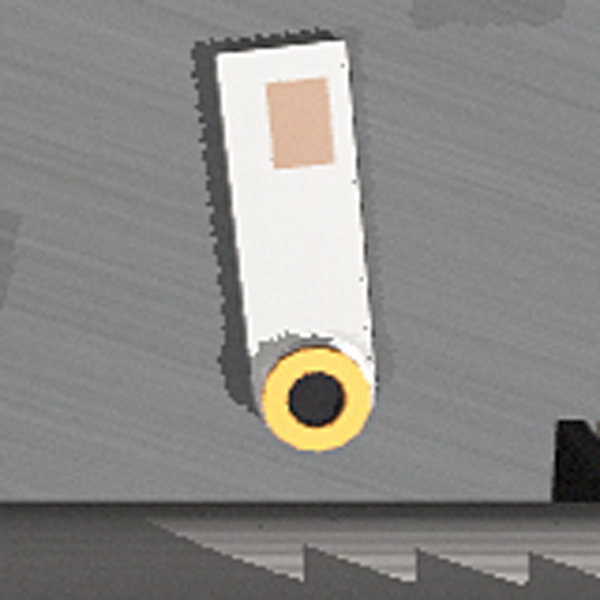

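The lugs: steel lug left (top image 160,222), steel lug right (357,236), pink (305,280), purple (159,310). The left one's flange floats above the face and shadows it (crop 318,400). The right one's flange is flush, so the left lug is the one to press.

>>> jog_arm(moves=[[[0, 0, 0], -6.4, 8.7], [[1, 1.2, 3], 0, 8.7], [[0.9, 1.2, 5], 0, 8.7], [[0, 0, 5], 0, 8.7], [[0, 0, 5], 0, 8.7], [[0, 0, 2], 0, 8.7], [[0, 0, 0], 0, 8.7], [[0, 0, 0], 0, 8.7]], newtons=50)

```text
time_s: 6.25
tcp_pos: [0.4434, 0.2548, 0.0414]
eef_rot: [180.0, 0.1, -155.3]
contact_force: [0.3, 0.3, -0.4]
gripper_width: 0.0867
gripper_force: 0.0
```

>>> jog_arm(moves=[[[0, -0.2, 2], 0, 8.7], [[0, 0, 1.75], 0, 8.7], [[0, 0, 0], 0, 8.7], [[0, 0, 0], 0, 3.5], [[0, 0, 0], 0, 3.5], [[0, 0, 0], 0, 3.5], [[0, 0, 0], 0, 3.5], [[0, 0, 0], 0, 3.5]], newtons=50)

```text
time_s: 7.25
tcp_pos: [0.4438, 0.2524, 0.0025]
eef_rot: [180.0, 0.0, -155.3]
contact_force: [0.3, -0.1, -0.1]
gripper_width: 0.0425
gripper_force: 0.0
```

>>> jog_arm(moves=[[[0, 0, 0], 0, 3.0], [[0, 0, 0], 0, 3.0], [[0, 0, -1], 0, 3.0], [[0, 0, -2], 0, 3.0], [[0, 0, -2], 0, 3.0], [[0, 0, 0], 0, 3.0]], newtons=50)

```text
time_s: 8.0
tcp_pos: [0.4448, 0.2535, 0.0545]
eef_rot: [179.9, 0.2, -155.3]
contact_force: [0.2, 0.6, 0.0]
gripper_width: 0.0296
gripper_force: 0.0
```

```bash
python3 - <<'E'
from h import *
s=get_state();print(s["tcp_pos"],s["contact_force"],s["moment"])
w=wrist();im=w["pixels"]
P=[w,capture("top")]
# V nest & press view
h=cv2.cvtColor(im,cv2.COLOR_BGR2HSV)
q=proj(w,[.59,.025,.03]);print(q)
cv2.imwrite("pics/v6.png",np.vstack([cv2.resize(im,(400,300)),cv2.resize(P[1]["pixels"][120:270,130:330],(400,300))]))
E
```

```text
[0.44476911 0.25347674 0.05454922] [0.21257186 0.57058843 0.01405049] [ 0.03942759  0.01696847 -0.03450921]
[-136.55567288  264.95742357]
```

View pics/v6.png

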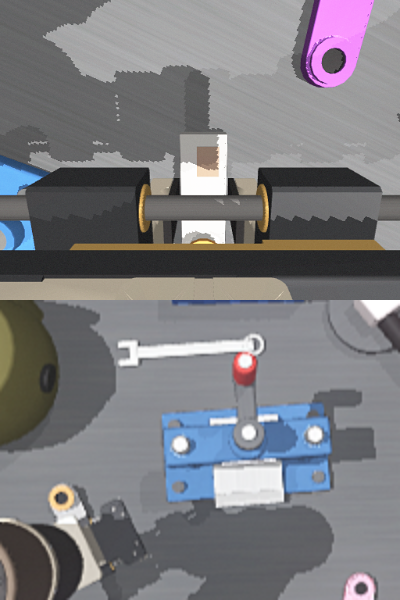

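```bash
python3 - <<'E'
from h import *
s=get_state();print(s["gripper_width"],s["gripper_force"])
w=wrist();im=w["pixels"]
print([ (n,proj(w,X).round(0)) for n,X in(("tailmid",[.423,.2437,.014]),("eye",[.527,.291,.014]),("tcp",s["tcp_pos"]))])
a=cv2.resize(im[150:330,150:370],(660,540),interpolation=cv2.INTER_CUBIC)
cv2.imwrite("pics/v7.png",a)
E
```

```text
0.030076967564519805 0.0
[('tailmid', array([261., 175.])), ('eye', array([260., 323.])), ('tcp', array([260., 226.]))]
```

View pics/v7.png

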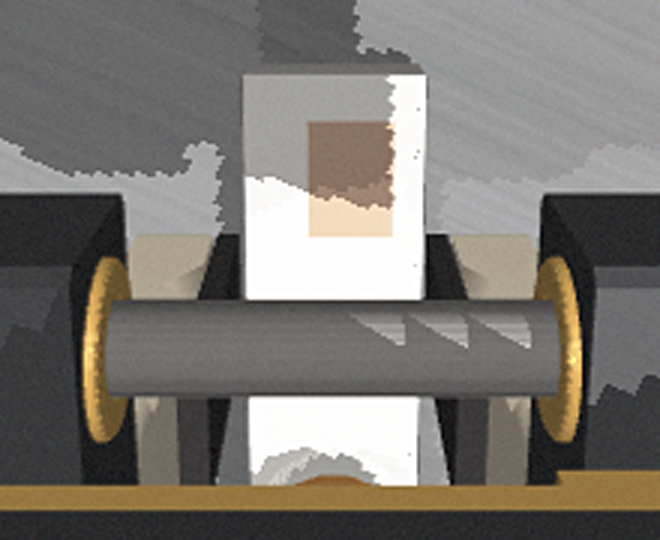

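>>> jog_arm(moves=[[[0, 0, 0], 0, 8.7], [[0, 0, 0], 0, 8.7], [[0, 0, 0], 0, 8.7], [[0, 0, 0], 0, 8.7], [[0, 0, 2], 0, 8.7], [[0, 0, 2], 0, 8.7], [[0, 0, 1], 0, 8.7], [[0, 0, 0], 0, 3.5], [[0, 0, 0], 0, 3.5], [[0, 0, 0], 0, 3.5], [[0, 0, 0], 0, 3.5], [[0, 0, 0], 0, 3.5]], newtons=60)

```text
time_s: 9.65
tcp_pos: [0.4439, 0.2525, 0.0027]
eef_rot: [180.0, 0.0, -155.3]
contact_force: [0.6, 1.2, 0.2]
gripper_width: 0.0429
gripper_force: 0.0
```

>>> jog_arm(moves=[[[0, 0, 0], 0, 3], [[0, 0, 0], 0, 3], [[0, 0, 0], 0, 3]], newtons=60)

```text
time_s: 10.02
tcp_pos: [0.4438, 0.2524, 0.0024]
eef_rot: [-180.0, -0.0, -155.3]
contact_force: [-0.1, -0.3, 0.6]
gripper_width: 0.0301
gripper_force: 0.0
```

```bash
python3 - <<'E'
from h import *
s=get_state();print(s["gripper_width"],s["gripper_force"],s["contact_force"])
w=wrist();im=w["pixels"];sc=capture("scene")
q=proj(sc,s["tcp_pos"]).astype(int);print(q)
a=cv2.resize(im[150:330,150:370],(440,360),interpolation=cv2.INTER_CUBIC)
b=cv2.resize(sc["pixels"][q[1]-50:q[1]+40,q[0]-45:q[0]+45],(360,360),interpolation=cv2.INTER_CUBIC)
cv2.imwrite("pics/v8.png",np.hstack([a,b]))
E
```

```text
0.03007334350727345 0.0 [-0.11698041 -0.33192204  0.64604209]
[318 217]
```

View pics/v8.png

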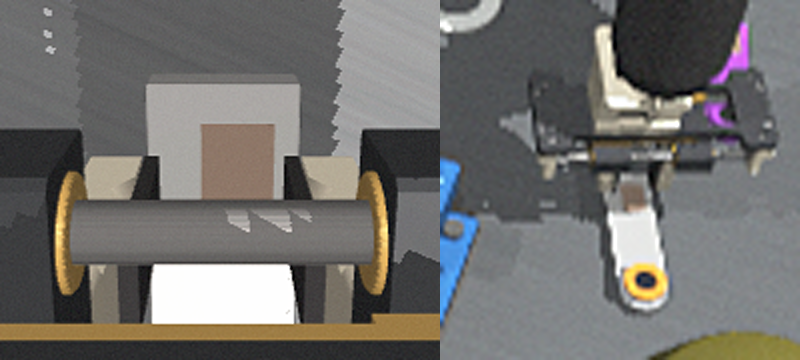

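>>> jog_arm(moves=[[[0, 0, 0.2], 0, 3], [[0, 0, 0], 0, 3], [[0, 0, 0], 0, 3]])

```text
time_s: 10.5
tcp_pos: [0.4437, 0.2524, 0.0004]
eef_rot: [-180.0, -0.0, -155.3]
contact_force: [0.0, 0.7, 0.1]
gripper_width: 0.03
gripper_force: 0.0
```

>>> jog_arm(moves=[[[0, 0, 0.2], 0, 3], [[0, 0, 0], 0, 3], [[0, 0, 0], 0, 3]])

```text
time_s: 10.88
tcp_pos: [0.4437, 0.2524, -0.0016]
eef_rot: [-180.0, -0.0, -155.3]
contact_force: [0.0, 0.6, 0.7]
gripper_width: 0.0297
gripper_force: 0.0
```

>>> jog_arm(moves=[[[0, 0, 0.2], 0, 3], [[0, 0, 0], 0, 3], [[0, 0, 0], 0, 3]])

```text
time_s: 11.25
tcp_pos: [0.4438, 0.2524, -0.0036]
eef_rot: [-180.0, -0.0, -155.3]
contact_force: [-0.0, 0.7, -0.3]
gripper_width: 0.0302
gripper_force: 0.0
```

>>> jog_arm(moves=[[[0, 0, 0.2], 0, 3], [[0, 0, 0], 0, 3], [[0, 0, 0], 0, 3]])

```text
time_s: 11.62
tcp_pos: [0.4438, 0.2524, -0.0056]
eef_rot: [-180.0, -0.0, -155.3]
contact_force: [0.5, 0.5, 0.1]
gripper_width: 0.0303
gripper_force: 0.0
```

>>> jog_arm(moves=[[[0, 0, 0.2], 0, 3], [[0, 0, 0], 0, 3], [[0, 0, 0], 0, 3]])

```text
time_s: 12.0
tcp_pos: [0.4438, 0.2524, -0.0076]
eef_rot: [-180.0, -0.0, -155.3]
contact_force: [0.4, -0.7, 0.4]
gripper_width: 0.0299
gripper_force: 0.0
```

>>> jog_arm(moves=[[[0, 0, 0.2], 0, 3], [[0, 0, 0], 0, 3], [[0, 0, 0], 0, 3]])

```text
time_s: 12.38
tcp_pos: [0.4438, 0.2524, -0.0096]
eef_rot: [-180.0, -0.0, -155.3]
contact_force: [0.2, -0.4, -0.2]
gripper_width: 0.0301
gripper_force: 0.0
```

>>> jog_arm(moves=[[[0, 0, 0.2], 0, 3], [[0, 0, 0], 0, 3], [[0, 0, 0], 0, 3]])

```text
time_s: 12.75
tcp_pos: [0.4438, 0.2523, -0.0116]
eef_rot: [-180.0, -0.0, -155.3]
contact_force: [0.7, -0.7, 0.8]
gripper_width: 0.0298
gripper_force: 0.0
```

```bash
python3 - <<'E'
from h import *
s=get_state();print({k:np.round(v,4).tolist() for k,v in s.items()})
w=wrist();sc=capture("scene");tp=capture("top")
q=proj(sc,[.47,.265,.05]).astype(int);q2=proj(tp,[.47,.265,.05]).astype(int)
f=lambda p,q:cv2.resize(p["pixels"][q[1]-45:q[1]+45,q[0]-60:q[0]+60],(400,300),interpolation=cv2.INTER_CUBIC)
cv2.imwrite("pics/v9.png",np.vstack([np.hstack([f(sc,q),f(tp,q2)]),np.hstack([cv2.resize(w["pixels"],(400,300)),cv2.resize(w["pixels"][140:260,180:340],(400,300))])]))
E
```

```text
{'time_s': 12.75, 'joints': [51.695, 18.7988, -34.1606, 0.0009, -37.0476, -117.0285], 'qd': [0.0343, -0.1972, 0.0635, -0.0213, 0.0206, -0.0534], 'joint_torque': [-0.0038, -45.1731, 18.655, 4.4229, -0.0865, -0.0], 'tcp_pos': [0.4438, 0.2523, -0.0116], 'eef_rot': [-179.9964, -0.0059, -155.3328], 'contact_force': [0.7392, -0.6754, 0.7564], 'moment': [-0.0255, 0.0413, -0.0234], 'gripper_force': 0.0, 'gripper_width': 0.0298}
```

View pics/v9.png

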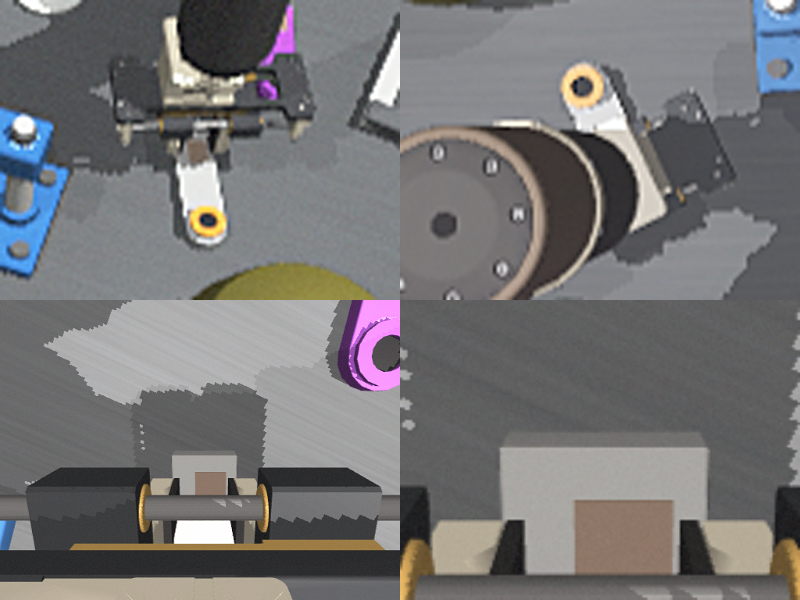

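>>> jog_arm(moves=[[[0, 0, -3], 0, 3], [[0, 0, -4], 0, 3], [[0, 0, -3], 0, 3], [[0, 0, 0], 0, 3], [[0, 0, 0], 0, 3]])

```text
time_s: 13.52
tcp_pos: [0.4434, 0.2522, 0.0881]
eef_rot: [180.0, -0.0, -155.3]
contact_force: [-0.1, -0.3, 0.4]
gripper_width: 0.0302
gripper_force: 0.0
```

```bash
python3 - <<'E'
from h import *
s=get_state();print(s["tcp_pos"],s["gripper_width"]);np.savez("a.npz",sc=capture("scene")["pixels"],w=capture("wrist")["pixels"],tp=capture("top")["pixels"])
E
```

```text
[0.44342042 0.25217971 0.08814881] 0.030190049817926258
```

>>> jog_arm(moves=[[[0, 0, 0], 0, 8.7], [[0, 0, 0], 0, 8.7], [[0, 0, 0], 0, 8.7], [[0, 0, 0], 0, 8.7], [[0, 0, 0], 0, 8.7], [[0, 0, 0], 0, 8.7], [[0, 0, 0], 0, 8.7]])

```text
time_s: 14.55
tcp_pos: [0.4438, 0.2524, 0.0885]
eef_rot: [180.0, 0.0, -155.3]
contact_force: [0.1, 0.6, -0.1]
gripper_width: 0.0864
gripper_force: 0.0
```

```bash
python3 - <<'E'
from h import *
a=np.load("a.npz");s=get_state();print(s["tcp_pos"],s["gripper_width"])
sc=capture("scene");w=wrist()
T=np.array(s["tcp_pos"]);ty=np.array([-.417,.909,0])
for k in(-.044,-.015,.015,.044):print(k,[proj(sc,T+ty*k+[0,0,z]).round(1).tolist() for z in(0,.01,.02,.04)])
d=np.abs(a["sc"].astype(int)-sc["pixels"]).sum(2)>60
n,l,st,ce=cv2.connectedComponentsWithStats(d.astype(np.uint8))
for i in range(1,n):
    if st[i,4]>15: print("sc",st[i],ce[i].round())
vis=np.zeros((300,800,3),np.uint8)
q=proj(sc,T).astype(int);f=lambda I:cv2.resize(I[q[1]-45:q[1]+35,q[0]-40:q[0]+40],(400,400),interpolation=cv2.INTER_NEAREST)
A=a["sc"].copy();B=sc["pixels"].copy()
o=np.hstack([f(A),f(B)])
for k,off in((-.015,0),(.015,0),(-.0435,400),(.0435,400)):
    for z,c in((0,(0,255,0)),(.02,(0,255,255)),(.04,(0,0,255))):
        p=(proj(sc,T+ty*k+[0,0,z])-q+[40,45]+.5)*5;cv2.circle(o,(int(p[0]+off),int(p[1])),3,c,-1)
cv2.imwrite("pics/v10.png",o)
E
```

```text
[0.44376485 0.25241557 0.0884689 ] 0.08637776660708815
-0.044 [[309.6, 203.7], [310.0, 201.9], [310.4, 200.2], [311.3, 196.6]]
-0.015 [[318.2, 203.5], [318.7, 201.7], [319.2, 200.0], [320.1, 196.4]]
0.015 [[327.1, 203.2], [327.6, 201.5], [328.2, 199.8], [329.2, 196.2]]
0.044 [[335.7, 203.0], [336.3, 201.3], [336.8, 199.5], [338.0, 196.0]]
sc [338 173  14   9  88] [345. 178.]
sc [305 185  20  16 198] [315. 192.]
sc [329 184  28  17 235] [342. 191.]
sc [291 203   9   9  64] [295. 208.]
sc [277 213  14   6  36] [284. 216.]
sc [292 213   9   5  25] [296. 216.]
```

View pics/v10.png

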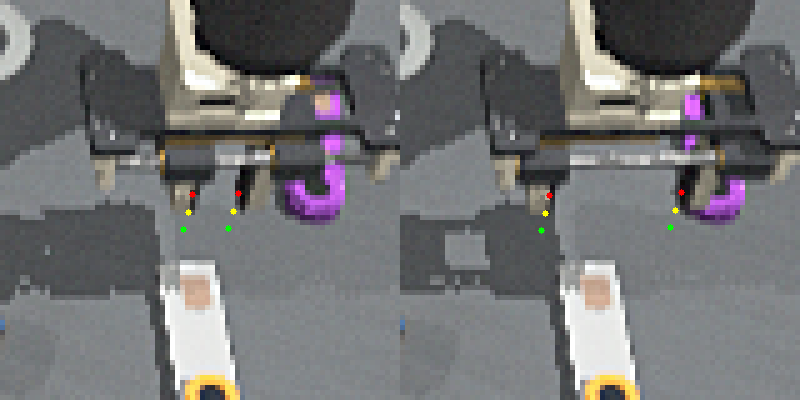

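The fingertips look about 20 mm or more higher than the reported TCP: in crop v10 they end at the yellow dots, not the green ones. I'll find the table by touch with the fingers open around the tail.

>>> jog_arm(moves=[[[0, 0, 4], 0, 8.7], [[0, 0, 4], 0, 8.7], [[0, 0, 2.2], 0, 8.7], [[0, 0, 0], 0, 8.7], [[0, 0, 0.2], 0, 8.7], [[0, 0, 0.2], 0, 8.7], [[0, 0, 0], 0, 8.7]])

```text
time_s: 15.52
tcp_pos: [0.444, 0.2528, -0.0169]
eef_rot: [180.0, 0.1, -155.3]
contact_force: [-0.1, 0.2, -0.0]
gripper_width: 0.0874
gripper_force: 0.0
```

>>> jog_arm(moves=[[[0, 0, 0.15], 0, 8.7], [[0, 0, 0.15], 0, 8.7], [[0, 0, 0], 0, 8.7]])

```text
time_s: 15.9
tcp_pos: [0.4437, 0.2523, -0.0206]
eef_rot: [-180.0, -0.0, -155.3]
contact_force: [-0.0, 0.1, 0.1]
gripper_width: 0.0872
gripper_force: 0.0
```

>>> jog_arm(moves=[[[0, 0, 0.1], 0, 8.7], [[0, 0, 0.1], 0, 8.7], [[0, 0, 0], 0, 8.7]])

```text
time_s: 16.27
tcp_pos: [0.4437, 0.2524, -0.0227]
eef_rot: [-180.0, -0.0, -155.3]
contact_force: [-0.4, 0.4, -0.4]
gripper_width: 0.0868
gripper_force: 0.0
```

>>> jog_arm(moves=[[[0, 0, 0.1], 0, 8.7], [[0, 0, 0], 0, 3.5], [[0, 0, 0], 0, 3.5], [[0, 0, 0], 0, 3.5], [[0, 0, 0], 0, 3.5], [[0, 0, 0], 0, 3.5], [[0, 0, 0], 0, 3.5], [[0, 0, 0], 0, 3.5], [[0, 0, 0], 0, 3.5]], newtons=60)

```text
time_s: 17.4
tcp_pos: [0.4438, 0.2525, -0.0235]
eef_rot: [180.0, 0.0, -155.3]
contact_force: [-0.0, 0.3, 0.8]
gripper_width: 0.0407
gripper_force: 60.0
```

>>> jog_arm(moves=[[[0, 0, -1], 0, 3.5], [[0, 0, -2], 0, 3.5], [[0, 0, -2], 7.4, 3.5], [[0, 0, 0], 7.4, 3.5], [[0.3, -2, 0], 7.4, 3.5], [[0.3, -4, 0], 0, 3.5], [[0.3, -5, 0], 0, 3.5], [[0.3, -5, 0], 0, 3.5], [[0.3, -4, 0], 0, 3.5], [[0, -3.4, 0], 0, 3.5], [[0, 0, 0], 0, 3.5], [[0, 0, 0], 0, 3.5]], newtons=60)

```text
time_s: 18.9
tcp_pos: [0.4412, 0.0176, 0.0266]
eef_rot: [180.0, -0.0, -177.6]
contact_force: [-0.2, 0.6, -4.7]
gripper_width: 0.0405
gripper_force: 60.0
```

```bash
python3 - <<'E'
from h import *
from scipy.optimize import least_squares
s=get_state();print({k:np.round(s[k],4).tolist() for k in("tcp_pos","eef_rot","contact_force","moment","gripper_width","gripper_force")})
P={n:capture(n) for n in("scene","top")};P["wrist"]=wrist()
T=s["tcp_pos"];ya=np.deg2rad(s["eef_rot"][2]+180);print("eye exp",T[:2]+.0917*np.array([np.cos(ya+.002),np.sin(ya+.002)]))
E=np.array([*(T[:2]+.0917*np.array([np.cos(ya),np.sin(ya)])),T[2]+.0235+.027])
obs=[]
for n,p in P.items():
    h=cv2.cvtColor(p["pixels"],cv2.COLOR_BGR2HSV);q=proj(p,E);k=np.zeros(h.shape[:2],np.uint8);cv2.circle(k,tuple(map(int,q)),14 if n!="wrist" else 40,255,-1)
    m=cv2.inRange(h,(8,80,70),(32,255,255))&k;yy,xx=np.nonzero(m)
    if len(xx)>8:
        e=cv2.minAreaRect(cv2.convexHull(np.c_[xx,yy].astype(np.int32)));print(n,q.round(1),e,len(xx))
        if n!="wrist":obs.append((p,e[0]))
if len(obs)==2:print(tri(obs),E)
w=P["wrist"]
for X in([.56,.0236,.03],[.53,.022,.03]):print("nest in wrist",proj(w,X))
E
```

```text
{'tcp_pos': [0.4412, 0.0176, 0.0266], 'eef_rot': [179.9999, -0.0211, -177.594], 'contact_force': [-0.1729, 0.6322, -4.7496], 'moment': [-0.0102, 0.2081, -0.01], 'gripper_width': 0.0405, 'gripper_force': 59.9978}
eye exp [0.53276624 0.02167722]
top [254.  213.6] ((254.0, 213.0), (12.0, 12.0), 90.0) 93
nest in wrist [260.53425568 398.73160261]
nest in wrist [260.07602991 359.85317077]
```

>>> jog_arm(moves=[[[-1, 0, 0.5], 0, 3.5], [[-1.6, 0, 0.5], 0, 3.5], [[-1.2, 0, 0], 0, 3.5], [[-0.4, 0, 0], 0, 3.5], [[0, 0, 0], 0, 3.5], [[0, 0, 0.3], 0, 3.5], [[0, 0, 0.2], 0, 3.5], [[0, 0, 0], 0, 3.5]])

```text
time_s: 20.05
tcp_pos: [0.4831, 0.0196, 0.0113]
eef_rot: [-180.0, -0.0, -177.5]
contact_force: [-0.5, 0.1, -5.0]
gripper_width: 0.0409
gripper_force: 60.0
```

>>> jog_arm(moves=[[[0, 0, 0.1], 0, 3.5], [[0, 0, 0.1], 0, 3.5], [[0, 0, 0], 0, 3.5]])

```text
time_s: 20.42
tcp_pos: [0.4833, 0.0197, 0.0094]
eef_rot: [-180.0, -0.0, -177.5]
contact_force: [0.4, -0.3, -5.1]
gripper_width: 0.041
gripper_force: 60.0
```

Lug bottom is about 33 mm up.

>>> jog_arm(moves=[[[0, 0, 0.1], 0, 3.5], [[0, 0, 0.1], 0, 3.5], [[0, 0, 0], 0, 3.5]])

```text
time_s: 20.8
tcp_pos: [0.4834, 0.0197, 0.0074]
eef_rot: [-180.0, -0.0, -177.5]
contact_force: [-1.9, 0.3, -3.8]
gripper_width: 0.0408
gripper_force: 60.0
```

>>> jog_arm(moves=[[[0, 0, 0.1], 0, 3.5], [[0, 0, 0], 0, 3.5]])

```text
time_s: 21.05
tcp_pos: [0.4834, 0.0196, 0.0064]
eef_rot: [-180.0, -0.0, -177.5]
contact_force: [-1.1, 0.1, -4.7]
gripper_width: 0.0408
gripper_force: 60.0
```

>>> jog_arm(moves=[[[0, 0, 0.1], 0, 3.5], [[0, 0, 0], 0, 3.5]])

```text
time_s: 21.3
tcp_pos: [0.4834, 0.0196, 0.0054]
eef_rot: [-180.0, -0.0, -177.5]
contact_force: [-1.4, -1.0, -3.6]
gripper_width: 0.0408
gripper_force: 60.0
```

>>> jog_arm(moves=[[[0, 0, 0.1], 0, 3.5], [[0, 0, 0], 0, 3.5]])

```text
time_s: 21.55
tcp_pos: [0.4833, 0.0197, 0.0044]
eef_rot: [-180.0, -0.0, -177.5]
contact_force: [-1.2, -0.1, -3.2]
gripper_width: 0.0407
gripper_force: 60.0
```

>>> jog_arm(moves=[[[0, 0, 0.1], 0, 3.5], [[0, 0, 0], 0, 3.5]])

```text
time_s: 21.8
tcp_pos: [0.4834, 0.0197, 0.0036]
eef_rot: [-180.0, -0.0, -177.5]
contact_force: [-4.3, -0.0, 1.6]
gripper_width: 0.0407
gripper_force: 60.0
```

```bash
python3 -c "
from h import *
s=get_state();print(s['tcp_pos'],s['contact_force'],s['moment'])"
```

```text
[0.48337746 0.01966202 0.00364198] [-4.3286856  -0.03994954  1.55068429] [0.09109588 1.25760555 0.02073833]
```

>>> jog_arm(moves=[[[-0.4, 0, 0], 0, 3.5], [[-0.3, 0, 0], 0, 3.5], [[0, 0, 0], 0, 3.5]])

```text
time_s: 22.18
tcp_pos: [0.4895, 0.0195, 0.0035]
eef_rot: [-180.0, -0.1, -177.6]
contact_force: [-5.9, -1.1, 3.7]
gripper_width: 0.0405
gripper_force: 60.0
```

>>> jog_arm(moves=[[[-0.2, 0, 0], 0, 3.5], [[-0.1, 0, 0], 0, 3.5], [[0, 0, 0], 0, 3.5]])

```text
time_s: 22.55
tcp_pos: [0.4919, 0.0195, 0.0035]
eef_rot: [-180.0, -0.1, -177.6]
contact_force: [-7.9, -0.5, 5.1]
gripper_width: 0.0411
gripper_force: 60.0
```

>>> jog_arm(moves=[[[-0.2, 0, 0], 0, 3.5], [[0, 0, 0], 0, 3.5]])

```text
time_s: 22.8
tcp_pos: [0.4938, 0.0195, 0.0035]
eef_rot: [-179.9, -0.2, -177.6]
contact_force: [-7.4, -0.6, 5.8]
gripper_width: 0.0407
gripper_force: 60.0
```

>>> jog_arm(moves=[[[-0.2, 0, -0.05], 0, 3.5], [[0, 0, 0], 0, 3.5]])

```text
time_s: 23.05
tcp_pos: [0.4968, 0.0199, 0.0039]
eef_rot: [-180.0, -0.1, -177.6]
contact_force: [-4.7, -0.9, 1.3]
gripper_width: 0.041
gripper_force: 60.0
```

>>> jog_arm(moves=[[[-0.15, 0, 0], 0, 3.5], [[0, 0, 0], 0, 3.5]])

```text
time_s: 23.3
tcp_pos: [0.4969, 0.0198, 0.0038]
eef_rot: [-180.0, -0.2, -177.6]
contact_force: [-9.6, 0.7, 6.7]
gripper_width: 0.0408
gripper_force: 60.0
```

>>> jog_arm(moves=[[[-0.15, 0, 0], 0, 3.5], [[0, 0, 0], 0, 3.5]])

```text
time_s: 23.55
tcp_pos: [0.4969, 0.0197, 0.0036]
eef_rot: [-179.9, -0.3, -177.6]
contact_force: [-14.4, 2.7, 10.3]
gripper_width: 0.0409
gripper_force: 60.0
```

>>> jog_arm(moves=[[[-0.15, 0, 0], 0, 3.5], [[0, 0, 0], 0, 3.5], [[0, 0, 0], 0, 3.5]])

```text
time_s: 23.92
tcp_pos: [0.4969, 0.0196, 0.0034]
eef_rot: [-179.9, -0.5, -177.6]
contact_force: [-19.8, 5.7, 15.3]
gripper_width: 0.041
gripper_force: 60.0
```

>>> jog_arm(moves=[[[0.1, 0, 0.1], 0, 3.5], [[0, 0, 0], 0, 4.6], [[0, 0, 0], 0, 4.6], [[0, 0, 0], 0, 4.6]])

```text
time_s: 24.42
tcp_pos: [0.5019, 0.0207, 0.0032]
eef_rot: [180.0, 0.1, -177.5]
contact_force: [0.5, -1.0, -0.6]
gripper_width: 0.0462
gripper_force: 0.0
```

>>> jog_arm(moves=[[[0.5, 0.05, 0], 0, 4.6], [[0, 0, 0], 0, 3.5], [[0, 0, 0], 0, 3.5], [[-0.15, 0, 0], 0, 3.5], [[-0.1, 0, 0], 0, 3.5], [[0, 0, 0], 0, 3.5]], newtons=20)

```text
time_s: 25.18
tcp_pos: [0.495, 0.0202, 0.0025]
eef_rot: [-180.0, -0.3, -177.6]
contact_force: [-12.6, 4.3, 10.2]
gripper_width: 0.0417
gripper_force: 20.0
```

>>> jog_arm(moves=[[[-0.15, 0, 0], 0, 3.5], [[0, 0, 0], 0, 3.5], [[0, 0, 0], 0, 3.5]], newtons=20)

```text
time_s: 25.55
tcp_pos: [0.495, 0.0201, 0.0024]
eef_rot: [-179.9, -0.4, -177.6]
contact_force: [-18.1, 6.4, 14.5]
gripper_width: 0.0415
gripper_force: 20.0
```

>>> jog_arm(moves=[[[0.1, 0.1, -0.1], 0, 3.5], [[0, 0.05, 0], 0, 3.5], [[0, 0, 0], 0, 3.5]], newtons=20)

```text
time_s: 25.92
tcp_pos: [0.495, 0.0208, 0.0026]
eef_rot: [-179.9, -0.4, -177.6]
contact_force: [-7.8, -2.7, -1.1]
gripper_width: 0.0417
gripper_force: 20.0
```

>>> jog_arm(moves=[[[-0.1, 0, 0], 0, 3.5], [[0, 0, 0], 0, 3.5], [[0, 0, 0], 0, 3.5]])

```text
time_s: 26.3
tcp_pos: [0.4949, 0.0207, 0.0025]
eef_rot: [-179.9, -0.5, -177.6]
contact_force: [-11.5, -0.6, 2.3]
gripper_width: 0.0418
gripper_force: 20.0
```

>>> jog_arm(moves=[[[0.1, 0, 0], 0, 4.2], [[0, 0, 0], 0, 6.5], [[0, 0, 0], 0, 6.5], [[0, 0, 0], 0, 6.5], [[0.5, 0, -2], 0, 6.5], [[1, 0, -4], 0, 8], [[2, 0, -6], 0, 8], [[3, 0, -6], 0, 8], [[3, 0, -4], 0, 8], [[0, 0, 0], 0, 8], [[0, 0, 0], 0, 8]])

```text
time_s: 27.68
tcp_pos: [0.4062, 0.0185, 0.2192]
eef_rot: [180.0, 0.1, -177.5]
contact_force: [0.0, 1.0, -1.0]
gripper_width: 0.08
gripper_force: 0.0
```

```bash
python3 - <<'E'
from h import *
s=get_state();print(s["tcp_pos"],s["eef_rot"])
w=wrist();im=w["pixels"];tp=capture("top")
for p,n in((w,"w"),(tp,"t")):
    for r in regions_of(p,"lug"):
        X=onz(p,r["pixel"],.042);print(n,r["confidence"],X.round(3))
        if abs(X[1]-.02)<.05 and .45<X[0]<.6:
            yy,xx=np.nonzero(r["pixels"]);hull=cv2.convexHull(np.c_[xx,yy].astype(np.int32))[:,0]
            W=np.array([onz(p,u,.0425)[:2] for u in hull]).astype(np.float32);R=cv2.minAreaRect(W);print(R,cv2.boxPoints(R).round(4).tolist())
            yr=yy.max()-yy.min();print(xx.min(),xx.max(),yy.min(),yy.max())
for q in([.5,.0,.0425],[.5,.04,.0425],[.475,.02,.0425]):print(proj(w,q))
cv2.imwrite("pics/w_seat.png",im)
E
```

```text
[0.40619144 0.01854952 0.21921443] [ 1.79951783e+02  5.38212352e-02 -1.77522065e+02]
w 0.97 [ 0.333 -0.113  0.042]
w 0.92 [0.277 0.254 0.042]
w 0.61 [0.54  0.024 0.042]
((0.5232478976249695, 0.02227817475795746), (0.10686720162630081, 0.041196662932634354), 2.444786787033081) [[0.4690000116825104, 0.0406000018119812], [0.4706999957561493, -0.0006000000284984708], [0.5774999856948853, 0.004000000189989805], [0.5758000016212463, 0.045099999755620956]]
241 277 227 311
t 0.85 [0.524 0.017 0.042]
((0.520794153213501, 0.0208049975335598), (0.09230656921863556, 0.0413038432598114), 2.183870315551758) [[0.4738999903202057, 0.03970000147819519], [0.4754999876022339, -0.0015999999595806003], [0.5677000284194946, 0.0019000000320374966], [0.566100001335144, 0.04320000112056732]]
246 262 202 235
t 0.7 [ 0.382 -0.137  0.042]
t 0.66 [0.297 0.296 0.042]
t 0.62 [0.597 0.022 0.042]
((0.6262175440788269, 0.02373851090669632), (0.208488330245018, 0.242073655128479), 2.824221611022949) [[0.5160999894142151, 0.13950000703334808], [0.5281000137329102, -0.1023000031709671], [0.736299991607666, -0.09200000017881393], [0.724399983882904, 0.14980000257492065]]
211 295 146 220
[240.46316871 251.12501097]
[275.28441153 252.50106365]
[258.79897299 231.29728608]
```

>>> jog_arm(moves=[[[0, 0, -5], 0, 8], [[-1, 0, -5], 0, 8], [[-4, 0, -2], 0, 8], [[-5, 0, 0], 0, 8], [[-5, 0, 0], 0, 8], [[-5, -0.2, 0], 0, 8], [[-4, 0, 0], 0, 6.5], [[-1.3, 0, 0], 0, 6.5], [[0, 0, 0], 0, 6.5], [[0, 0, 0], 0, 6.5]])

```text
time_s: 29.12
tcp_pos: [0.6584, 0.0271, 0.3392]
eef_rot: [-180.0, -0.0, -177.5]
contact_force: [0.0, -0.3, -0.3]
gripper_width: 0.0651
gripper_force: 0.0
```

```bash
python3 - <<'E'
from h import *
s=get_state();print(s["tcp_pos"],s["eef_rot"])
tp=capture("top");sc=capture("scene");w=wrist()
for n,p in(("sc",sc),("w",w)):
    for r in regions_of(p,"sleeve")[:2]:
        yy,xx=np.nonzero(r["pixels"]);print(n,r["confidence"],r["pixel"],len(xx),xx.min(),xx.max(),yy.min(),yy.max())
for z in(.217,.255,.293):print(z,proj(sc,[.659,.0275,z]).round(1),proj(w,[.659,.0275,z]).round(1))
for c in (0,1):
  print(7*np.cos(np.deg2rad(np.arange(0,361,15)))[:-1].round(3) if c==0 else "")
th=np.deg2rad(np.arange(0,376,15));print([[round(a,2),round(b,2)] for a,b in zip(-np.diff(7*np.cos(th)),-np.diff(7*np.sin(th)))])
E
```

```text
[0.65840303 0.02712938 0.33924768] [-1.79995330e+02 -8.08989400e-03 -1.77531884e+02]
sc 0.61 [233.3, 202.3] 153 229 238 194 211
w 0.6 [266.2, 188.4] 1112 243 279 170 219
0.217 [233.8 208.8] [260.5 182.3]
0.255 [233.4 201.2] [260.6 192.1]
0.293 [233.  193.1] [260.6 204.8]
[ 7.     6.762  6.062  4.949  3.5    1.813  0.    -1.813 -3.5   -4.949
 -6.062 -6.762 -7.    -6.762 -6.062 -4.949 -3.5   -1.813 -0.     1.813
  3.5    4.949  6.062  6.762]

[[np.float64(0.24), np.float64(-1.81)], [np.float64(0.7), np.float64(-1.69)], [np.float64(1.11), np.float64(-1.45)], [np.float64(1.45), np.float64(-1.11)], [np.float64(1.69), np.float64(-0.7)], [np.float64(1.81), np.float64(-0.24)], [np.float64(1.81), np.float64(0.24)], [np.float64(1.69), np.float64(0.7)], [np.float64(1.45), np.float64(1.11)], [np.float64(1.11), np.float64(1.45)], [np.float64(0.7), np.float64(1.69)], [np.float64(0.24), np.float64(1.81)], [np.float64(-0.24), np.float64(1.81)], [np.float64(-0.7), np.float64(1.69)], [np.float64(-1.11), np.float64(1.45)], [np.float64(-1.45), np.float64(1.11)], [np.float64(-1.69), np.float64(0.7)], [np.float64(-1.81), np.float64(0.24)], [np.float64(-1.81), np.float64(-0.24)], [np.float64(-1.69), np.float64(-0.7)], [np.float64(-1.45), np.float64(-1.11)], [np.float64(-1.11), np.float64(-1.45)], [np.float64(-0.7), np.float64(-1.69)], [np.float64(-0.24), np.float64(-1.81)], [np.float64(0.24), np.float64(-1.81)]]
```

>>> jog_arm(moves=[[[0, 0, 3], 0, 6.5], [[0, 0, 3], 0, 6.5], [[0, 0, 2], 0, 6.5], [[0, 0, 1.5], 0, 6.5], [[0, 0, 1], 0, 6.5], [[0, 0, 0], 0, 6.5]])

```text
time_s: 30.12
tcp_pos: [0.6588, 0.0272, 0.2339]
eef_rot: [-180.0, -0.0, -177.5]
contact_force: [-0.0, -0.7, 1.3]
gripper_width: 0.0653
gripper_force: 0.0
```

>>> jog_arm(moves=[[[0, 0, 0], 0, 2], [[0, 0, 0], 0, 2], [[0, 0, 0], 0, 2], [[0, 0, 0], 0, 2], [[0, 0, 0], 0, 2], [[0, 0, 0], 0, 2]], newtons=40)

```text
time_s: 30.88
tcp_pos: [0.6591, 0.0275, 0.2343]
eef_rot: [180.0, 0.0, -177.5]
contact_force: [-0.5, 1.5, 1.2]
gripper_width: 0.0262
gripper_force: 40.0
```

>>> jog_arm(moves=[[[0.24, -1.81, 0.12], 0, 2], [[0.7, -1.69, 0.12], 0, 2], [[1.11, -1.45, 0.11], 0, 2], [[1.45, -1.11, 0.12], 0, 2], [[1.69, -0.7, 0.12], 0, 2], [[1.81, -0.24, 0.11], 0, 2], [[0, 0, 0], 0, 2]])

```text
time_s: 31.75
tcp_pos: [0.5906, -0.0458, 0.2271]
eef_rot: [179.9, 0.1, -177.6]
contact_force: [2.1, 5.7, -0.6]
gripper_width: 0.0265
gripper_force: 40.0
```

>>> jog_arm(moves=[[[1.81, 0.24, 0.12], 0, 2], [[1.69, 0.7, 0.12], 0, 2], [[1.45, 1.11, 0.11], 0, 2], [[1.11, 1.45, 0.12], 0, 2], [[0.7, 1.69, 0.12], 0, 2], [[0.24, 1.81, 0.11], 0, 2], [[0, 0, 0], 0, 2]])

```text
time_s: 32.62
tcp_pos: [0.5191, 0.0218, 0.2202]
eef_rot: [-179.9, 0.0, -177.5]
contact_force: [4.2, -2.4, -0.5]
gripper_width: 0.026
gripper_force: 40.0
```

>>> jog_arm(moves=[[[-0.24, 1.81, 0.12], 0, 2], [[-0.7, 1.69, 0.12], 0, 2], [[-1.11, 1.45, 0.11], 0, 2], [[-1.45, 1.11, 0.12], 0, 2], [[-1.69, 0.7, 0.12], 0, 2], [[-1.81, 0.24, 0.11], 0, 2], [[0, 0, 0], 0, 2]])

```text
time_s: 33.5
tcp_pos: [0.5882, 0.0944, 0.213]
eef_rot: [-180.0, 0.0, -177.5]
contact_force: [-2.2, -0.2, 6.4]
gripper_width: 0.0261
gripper_force: 40.0
```

>>> jog_arm(moves=[[[-1.81, -0.24, 0.11], 0, 2], [[-1.69, -0.7, 0.11], 0, 2], [[0, 0, 0], 0, 2]])

```text
time_s: 33.88
tcp_pos: [0.6232, 0.0856, 0.2107]
eef_rot: [-180.0, -0.0, -177.6]
contact_force: [-3.2, -0.9, 5.3]
gripper_width: 0.0266
gripper_force: 40.0
```

>>> jog_arm(moves=[[[-1.45, -1.11, 0.11], 0, 2], [[-1.11, -1.45, 0.11], 0, 2], [[0, 0, 0], 0, 2]])

```text
time_s: 34.25
tcp_pos: [0.6491, 0.0608, 0.2084]
eef_rot: [-180.0, -0.1, -177.6]
contact_force: [-5.0, -0.2, 6.8]
gripper_width: 0.0262
gripper_force: 40.0
```

>>> jog_arm(moves=[[[-0.7, -1.69, 0.11], 0, 2], [[0, 0, 0], 0, 2]])

```text
time_s: 34.5
tcp_pos: [0.6563, 0.0445, 0.2073]
eef_rot: [180.0, -0.1, -177.6]
contact_force: [-5.9, 1.3, 6.4]
gripper_width: 0.0258
gripper_force: 40.0
```

>>> jog_arm(moves=[[[-0.24, -1.81, 0.1], 0, 2], [[0, 0, 0], 0, 2]])

```text
time_s: 34.75
tcp_pos: [0.6592, 0.0269, 0.2062]
eef_rot: [179.9, -0.1, -177.6]
contact_force: [-5.9, 2.6, 6.1]
gripper_width: 0.0264
gripper_force: 40.0
```

>>> jog_arm(moves=[[[0.03, -0.61, 0.04], 0, 2], [[0.08, -0.61, 0.04], 0, 2]])

```text
time_s: 35.0
tcp_pos: [0.6589, 0.0161, 0.2055]
eef_rot: [179.9, -0.0, -177.5]
contact_force: [-5.5, 5.8, 5.7]
gripper_width: 0.0262
gripper_force: 40.0
```

>>> jog_arm(moves=[[[0.13, -0.6, 0.04], 0, 2]])

```text
time_s: 35.12
tcp_pos: [0.6579, 0.0102, 0.2051]
eef_rot: [179.9, -0.0, -177.5]
contact_force: [-6.0, 6.6, 5.9]
gripper_width: 0.0264
gripper_force: 40.0
```

>>> jog_arm(moves=[[[0.18, -0.58, 0.04], 0, 2]])

```text
time_s: 35.25
tcp_pos: [0.6565, 0.0045, 0.2047]
eef_rot: [179.8, -0.0, -177.5]
contact_force: [-5.2, 7.0, 7.0]
gripper_width: 0.0264
gripper_force: 40.0
```

>>> jog_arm(moves=[[[0.11, -0.28, 0.02], 0, 2]])

```text
time_s: 35.38
tcp_pos: [0.6556, 0.0016, 0.2045]
eef_rot: [179.8, 0.0, -177.5]
contact_force: [-4.3, 7.6, 6.0]
gripper_width: 0.0259
gripper_force: 40.0
```

>>> jog_arm(moves=[[[0.12, -0.28, 0.02], 0, 2]])

```text
time_s: 35.5
tcp_pos: [0.6546, -0.001, 0.2043]
eef_rot: [179.8, 0.0, -177.5]
contact_force: [-4.0, 7.6, 5.9]
gripper_width: 0.0258
gripper_force: 40.0
```

>>> jog_arm(moves=[[[0.13, -0.27, 0.02], 0, 2]])

```text
time_s: 35.62
tcp_pos: [0.6536, -0.0037, 0.2042]
eef_rot: [179.8, 0.0, -177.5]
contact_force: [-4.4, 7.4, 6.3]
gripper_width: 0.026
gripper_force: 40.0
```

>>> jog_arm(moves=[[[0.15, -0.27, 0.02], 0, 2]])

```text
time_s: 35.75
tcp_pos: [0.6523, -0.0063, 0.204]
eef_rot: [179.8, 0.0, -177.5]
contact_force: [-3.8, 7.7, 6.3]
gripper_width: 0.0262
gripper_force: 40.0
```

>>> jog_arm(moves=[[[0.16, -0.26, 0.02], 0, 2]])

```text
time_s: 35.88
tcp_pos: [0.651, -0.009, 0.2038]
eef_rot: [179.8, 0.1, -177.5]
contact_force: [-3.5, 7.9, 5.3]
gripper_width: 0.0262
gripper_force: 40.0
```

>>> jog_arm(moves=[[[0.17, -0.25, 0.02], 0, 2]])

```text
time_s: 36.0
tcp_pos: [0.6495, -0.0115, 0.2036]
eef_rot: [179.8, 0.1, -177.5]
contact_force: [-3.4, 7.6, 5.4]
gripper_width: 0.0263
gripper_force: 40.0
```

>>> jog_arm(moves=[[[0.18, -0.25, 0.02], 0, 2]])

```text
time_s: 36.12
tcp_pos: [0.6481, -0.0138, 0.2035]
eef_rot: [179.8, 0.1, -177.5]
contact_force: [-1.6, 9.8, 5.0]
gripper_width: 0.0264
gripper_force: 40.0
```

>>> jog_arm(moves=[[[0.03, -0.04, 0], 0, 2]])

```text
time_s: 36.25
tcp_pos: [0.648, -0.014, 0.2034]
eef_rot: [179.8, 0.1, -177.5]
contact_force: [-1.4, 9.5, 4.3]
gripper_width: 0.0264
gripper_force: 40.0
```

>>> jog_arm(moves=[[[0.03, -0.04, 0], 0, 2]])

```text
time_s: 36.38
tcp_pos: [0.648, -0.0141, 0.2035]
eef_rot: [179.8, 0.2, -177.5]
contact_force: [-2.0, 10.8, 4.3]
gripper_width: 0.0261
gripper_force: 40.0
```

>>> jog_arm(moves=[[[0.03, -0.04, 0], 0, 2]])

```text
time_s: 36.5
tcp_pos: [0.6478, -0.0143, 0.2035]
eef_rot: [179.8, 0.2, -177.5]
contact_force: [-1.2, 11.5, 5.3]
gripper_width: 0.0259
gripper_force: 40.0
```

>>> jog_arm(moves=[[[0.03, -0.04, 0], 0, 2]])

```text
time_s: 36.62
tcp_pos: [0.6476, -0.0146, 0.2034]
eef_rot: [179.8, 0.2, -177.5]
contact_force: [-0.2, 12.5, 4.5]
gripper_width: 0.0265
gripper_force: 40.0
```

>>> jog_arm(moves=[[[0, 0, 0], 0, 2], [[0, 0, 0], 0, 2]])

```text
time_s: 36.88
tcp_pos: [0.6476, -0.0146, 0.2034]
eef_rot: [179.8, 0.2, -177.5]
contact_force: [-0.6, 11.6, 3.7]
gripper_width: 0.0263
gripper_force: 40.0
```

>>> jog_arm(moves=[[[0.02, -0.02, 0], 0, 2], [[0, 0, 0], 0, 2]])

```text
time_s: 37.12
tcp_pos: [0.6476, -0.0147, 0.2035]
eef_rot: [179.7, 0.2, -177.5]
contact_force: [0.0, 11.4, 4.9]
gripper_width: 0.0261
gripper_force: 40.0
```

>>> jog_arm(moves=[[[0.03, -0.04, 0], 0, 2], [[0, 0, 0], 0, 2], [[0, 0, 0], 0, 2]])

```text
time_s: 37.5
tcp_pos: [0.6474, -0.015, 0.2034]
eef_rot: [179.7, 0.2, -177.5]
contact_force: [0.7, 11.3, 5.1]
gripper_width: 0.0261
gripper_force: 40.0
```

>>> jog_arm(moves=[[[-0.17, 0.22, 0], 0, 2], [[-0.18, 0.25, -0.02], 0, 2], [[-0.33, 0.51, -0.04], 0, 2], [[-0.28, 0.54, -0.04], 0, 2], [[-0.23, 0.56, -0.04], 0, 2], [[-0.18, 0.58, -0.04], 0, 2], [[-0.21, 1.21, -0.08], 0, 2], [[-0.03, 0.61, -0.04], 0, 2], [[0, 0, 0], 0, 2]])

```text
time_s: 38.62
tcp_pos: [0.6592, 0.0281, 0.2062]
eef_rot: [179.9, -0.1, -177.5]
contact_force: [-5.0, 1.6, 5.8]
gripper_width: 0.0261
gripper_force: 40.0
```

>>> jog_arm(moves=[[[0.24, 1.81, -0.12], 0, 2], [[0.7, 1.69, -0.12], 0, 2], [[1.11, 1.45, -0.11], 0, 2], [[1.45, 1.11, -0.12], 0, 2], [[1.69, 0.7, -0.12], 0, 2], [[1.81, 0.24, -0.11], 0, 2], [[0, 0, 0], 0, 2]])

```text
time_s: 39.5
tcp_pos: [0.5836, 0.0941, 0.2135]
eef_rot: [180.0, -0.1, -177.5]
contact_force: [-2.9, -0.9, -2.0]
gripper_width: 0.0261
gripper_force: 40.0
```

>>> jog_arm(moves=[[[1.81, -0.24, -0.12], 0, 2], [[1.69, -0.7, -0.12], 0, 2], [[1.45, -1.11, -0.11], 0, 2], [[1.11, -1.45, -0.12], 0, 2], [[0.7, -1.69, -0.12], 0, 2], [[0.24, -1.81, -0.11], 0, 2], [[0, 0, 0], 0, 2]])

```text
time_s: 40.38
tcp_pos: [0.5193, 0.0195, 0.2205]
eef_rot: [180.0, 0.0, -177.6]
contact_force: [2.6, -2.8, -8.6]
gripper_width: 0.0261
gripper_force: 40.0
```

>>> jog_arm(moves=[[[-0.24, -1.81, -0.12], 0, 2], [[-0.7, -1.69, -0.12], 0, 2], [[-1.11, -1.45, -0.11], 0, 2], [[-1.45, -1.11, -0.12], 0, 2], [[-1.69, -0.7, -0.12], 0, 2], [[-1.81, -0.24, -0.11], 0, 2], [[0, 0, 0], 0, 2]])

```text
time_s: 41.25
tcp_pos: [0.5946, -0.0455, 0.2275]
eef_rot: [180.0, 0.1, -177.5]
contact_force: [3.3, 1.3, -6.7]
gripper_width: 0.0262
gripper_force: 40.0
```

>>> jog_arm(moves=[[[-1.81, 0.24, -0.11], 0, 2], [[-1.69, 0.7, -0.11], 0, 2], [[-1.45, 1.11, -0.11], 0, 2], [[-1.11, 1.45, -0.11], 0, 2], [[-0.7, 1.69, -0.11], 0, 2], [[-0.16, 1.21, -0.08], 0, 2], [[-0.06, 0.4, -0.02], 0, 2], [[0, 0, 0], 0, 2]])

```text
time_s: 42.25
tcp_pos: [0.6591, 0.0258, 0.2343]
eef_rot: [180.0, 0.1, -177.5]
contact_force: [1.4, 2.2, -6.4]
gripper_width: 0.0259
gripper_force: 40.0
```

>>> jog_arm(moves=[[[0, 0.2, 0], 0, 2], [[0, 0.1, 0], 0, 2], [[0, 0, 0], 0, 2]])

```text
time_s: 42.62
tcp_pos: [0.659, 0.0277, 0.2344]
eef_rot: [-180.0, 0.0, -177.6]
contact_force: [1.8, 0.7, -4.0]
gripper_width: 0.0264
gripper_force: 40.0
```

Back at the top stop. Opening and lifting straight off.

>>> jog_arm(moves=[[[0, 0.05, 0], 0, 2.8], [[0, 0, 0], 0, 3.2], [[0, 0, 0], 0, 5], [[0, 0, 0], 0, 6.5], [[0, 0, 0], 0, 6.5], [[0, 0, 0], 0, 6.5], [[0, 0, -2], 0, 6.5], [[0, 0, -4], 0, 6.5], [[0, 0, -5], 0, 6.5], [[2, 0, -2], 0, 6.5], [[5, 0, 0], 0, 6.5], [[5, 0, 0], 0, 6.5]])

```text
time_s: 44.12
tcp_pos: [0.537, 0.0234, 0.3634]
eef_rot: [180.0, -0.1, -177.6]
contact_force: [-0.1, 0.8, 1.1]
gripper_width: 0.0648
gripper_force: 0.0
```

>>> jog_arm(moves=[[[5, 0, 0], 0, 6.5], [[5, 0, 2], 0, 6.5], [[4, 0, 4], 0, 6.5], [[0, 0, 4], 0, 6.5], [[0, 0, 0], 0, 6.5], [[0, 0, 0], 0, 6.5]])

```text
time_s: 44.88
tcp_pos: [0.3998, 0.0176, 0.2656]
eef_rot: [-180.0, 0.1, -177.5]
contact_force: [0.4, 0.7, 1.1]
gripper_width: 0.0653
gripper_force: 0.0
```

```bash
python3 - <<'E'
from h import *
s=get_state();print(s["tcp_pos"],s["eef_rot"],s["contact_force"])
tp=capture("top");sc=capture("scene")
for n,p in(("sc",sc),("tp",tp)):
    for r in regions_of(p,"sleeve")[:1]:
        yy,xx=np.nonzero(r["pixels"]);print(n,r["confidence"],r["pixel"],len(xx),xx.min(),xx.max(),yy.min(),yy.max())
w=wrist()
for p in(w,tp):
  for r in regions_of(p,"lug"):
    X=onz(p,r["pixel"],.042)
    if abs(X[1]-.02)<.05 and .45<X[0]<.57:
        yy,xx=np.nonzero(r["pixels"]);hull=cv2.convexHull(np.c_[xx,yy].astype(np.int32))[:,0]
        W=np.array([onz(p,u,.0425)[:2] for u in hull]).astype(np.float32);print(cv2.boxPoints(cv2.minAreaRect(W)).round(4).tolist())
E
```

```text
[0.39982829 0.01759675 0.26557759] [-1.79991872e+02  8.14119479e-02 -1.77529247e+02] [0.35896038 0.73962589 1.05267065]
sc 0.75 [232.1, 204.2] 124 230 237 195 211
tp 0.5 [251.0, 154.4] 88 247 257 151 161
[[0.4691999852657318, 0.040699999779462814], [0.4715999960899353, -0.003100000089034438], [0.6010000109672546, 0.0038999998942017555], [0.5986999869346619, 0.04769999906420708]]
[[0.4722000062465668, 0.039000000804662704], [0.4740999937057495, -0.002899999963119626], [0.5681999921798706, 0.0015999999595806003], [0.5662999749183655, 0.04349999874830246]]
```

```bash
python3 -c "
from plant import close_job;print(close_job())"
```

```text
the job is handed in; nothing more can be done
None
```

I seated the proud lug in the V nest and pressed its bushing home, stopping firm at about 10 N on the sleeve. I then wound the crank back to its top stop before letting go, and handed the job in at about 45 s; no verdict came back.

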